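# Board up and varnish the mini masks

## Task

Get the mini masks on the bench ready and varnish them: slide the top board off the stack (do not lift it, leave the other boards where they are) along the jig and fully home against the end stop, screw the red-levered clamp bolt in clockwise until snug, then fold its lever down closed. After that lay every mask there is face up, flat and wholly on the clamped board, none on another, and then press the black cap of the sprayer fully down for a moment and let it go, leaving the other things on the bench undisturbed.

Things in the scene. Friction and masses are not known exactly. Their poses are not given: they have to be found in the camera images.
- jig: fixed jig, 212 mm (x) by 372 mm (y), origin on the table, z up, +y the way the board slides. y -165 to 0: magazine with a stack of three boards on a floor 20 mm high; y 0 to +155: grey bed, surface 38.5 mm high (1.5 mm below the top board's underside). Rails 54 mm high, inner faces at x = +-98, guide the board over both
- rear_lip (a point): top middle of the magazine's rear lip (jig y=-170, 6 mm thick, only 34 mm high), so the top board's rear (-y) edge is free to be pushed towards +y; axes as the jig's
- stop (a point): top middle of the end stop, 56 mm high; its inner face, which the board meets, is at jig y=+155 (4 mm before this point); axes as the jig's
- bed (a point): point on the bed surface where the underside centre of the board lies when it is fully home against the end stop (jig x=0, y=+80, height 38.5 mm); axes as the jig's
- board_top: top board of the stack, brown, 190 (x) by 150 (y) by 10 mm thick, 0.19 kg, origin at the centre of its underside, axes as the jig's. It starts 40 mm up in the magazine. It slides under the clamp foot, which is at least 2 mm clear of it at the start. Once home and clamped, the part of its top from its y=-75 to +38 mm is free of the bridge
- board_mid: second board of the stack, pale plywood, same size; must stay (within 8 mm)
- board_low: lowest board of the stack, pale plywood, same size; must stay (within 8 mm)
- bolt_axis (a point): point where the clamp bolt's upright axis leaves the top of the bridge (jig x=0, y=+133, height 78 mm); axes as the jig's. The blue bridge is 44 mm wide (x), from jig y=+118 to +198, underside 64 mm, top 78 mm high
- clamp_bolt (a joint): turn of the clamp bolt, rad: grows clockwise seen from above, sinking 1.25 mm per rad; starts between 0.6 and 2.4; at 6.0 it stops hard with its rubber foot on the board (snug). Stiff thread, about 0.06 N m; stays where left. The lever turns with it and is its handle
- lever (a joint): fold of the lever, rad: 0 = standing straight up (open), 1.5 = folded flat (closed, end stop); stiff hinge, about 0.07 N m, stays where left. When the bolt is snug it folds towards the jig's +y
- lever_hinge (a point): middle of the lever's hinge, on the bolt axis, about 103 mm above the table when unscrewed and 96 mm when snug. Lever frame: z along the lever to its end, y along the hinge, x the direction in which it folds
- lever_end (a point): middle of the free end of the red lever, 74 mm from the hinge along the lever. The lever is a bar 20 mm wide along its y and 14 mm thick along its x; same frame as lever_hinge
- sprayer: fixed white and orange varnish sprayer, 60 mm across, 130 mm tall in all, standing beyond the bed; origin under its middle
- cap_top (a point): middle of the top face of the sprayer's black cap, 34 mm across, 130 mm above the table at rest
- spray_cap (a joint): travel of the cap, m: 0 = up, 0.008 = fully down; spring 2 N at the start, 6 N fully down, returns by itself
- mask_red: mini half-mask, red with brass trim: plate 70 (x) by 46 (y) by 10 mm thick with two round eyes, and a block-like nose ridge on its middle, 22 mm wide (x), 38 mm long (y), top 30 mm above the underside, flat sides to pinch. Origin: centre of the underside; z out of the face. About 70 g. May be absent (None)
- mask_green: mini half-mask, green with brass trim: plate 70 (x) by 46 (y) by 10 mm thick with two round eyes, and a block-like nose ridge on its middle, 22 mm wide (x), 38 mm long (y), top 30 mm above the underside, flat sides to pinch. Origin: centre of the underside; z out of the face. About 70 g. May be absent (None)
- mask_white: mini half-mask, white with brass trim: plate 70 (x) by 46 (y) by 10 mm thick with two round eyes, and a block-like nose ridge on its middle, 22 mm wide (x), 38 mm long (y), top 30 mm above the underside, flat sides to pinch. Origin: centre of the underside; z out of the face. About 70 g. May be absent (None)
- mask_blue: mini half-mask, blue with white trim: plate 70 (x) by 46 (y) by 10 mm thick with two round eyes, and a block-like nose ridge on its middle, 22 mm wide (x), 38 mm long (y), top 30 mm above the underside, flat sides to pinch. Origin: centre of the underside; z out of the face. About 70 g. May be absent (None)
- brush_jar: bystander: white jar of brushes, 68 mm across, jar 85 mm, brushes to about 190 mm high; origin under its middle
- paint_pot: bystander: paint pot with red lid, 60 mm across, 60 mm high; origin under its middle
- paint_tube: bystander: green paint tube lying, 128 by 34 by 22 mm; origin under its middle
- gold_pot: bystander: small pot with brass lid, 52 mm across, 50 mm high; origin under its middle
Things that resemble listed ones, but are neither listed nor needed, are in the scene too. There is more than one size of the mask_white; the one meant has the size given above. There is more than one size of the mask_red; the one meant has the size given above.

How it is judged (in metres and radians):
On the way, in this order (a step that is already met when the one before it is completed fails the run):
1. the top board has been slid home against the end stop on the bed (y of board_top in the frame of bed above -0.008 m and z of board_top in the frame of bed below 0.004 m), for 0.2 s.
2. the clamp bolt is screwed in until snug, its lever still standing (all of step 1 and value of joint clamp_bolt above 5.75 rad and value of joint lever below 0.6 rad), for 0.1 s.
3. the lever is folded down closed with the bolt snug (all of step 1 and value of joint clamp_bolt above 5.75 rad and value of joint lever above 1.3 rad), for 0.2 s.
4. every mask lies face up on the clamped board (all of step 1 and x of mask_red in the frame of board_top between -0.074 and 0.074 m and y of mask_red in the frame of board_top between -0.054 and 0.054 m and z of mask_red in the frame of board_top between 0.006 and 0.014 m and angle between each of mask_red, mask_green, mask_white, mask_blue's own z axis and vertical below 0.2 rad and x of mask_green in the frame of board_top between -0.074 and 0.074 m and y of mask_green in the frame of board_top between -0.054 and 0.054 m and z of mask_green in the frame of board_top between 0.006 and 0.014 m and x of mask_white in the frame of board_top between -0.074 and 0.074 m and y of mask_white in the frame of board_top between -0.054 and 0.054 m and z of mask_white in the frame of board_top between 0.006 and 0.014 m and x of mask_blue in the frame of board_top between -0.074 and 0.074 m and y of mask_blue in the frame of board_top between -0.054 and 0.054 m and z of mask_blue in the frame of board_top between 0.006 and 0.014 m), for 0.2 s.
5. the sprayer cap is pressed fully down (value of joint spray_cap above 0.006 m), for 0.1 s.
At the end, for the whole second after the job is handed in: Board flat on the bed within 8 mm of the stop; bolt past 5.75 rad; lever past 1.3 rad; every mask at rest face up (0.2 rad) directly on the board, centre within 74 mm (x) and 54 mm (y) of its centre; cap up again (2 mm); the other boards within 8 mm of their start (all of step 4 and value of joint clamp_bolt above 5.75 rad and value of joint lever above 1.3 rad and linear speed of each of mask_red, mask_green, mask_white, mask_blue below 0.03 m/s and value of joint spray_cap below 0.002 m and distance of each of board_mid, board_low from where it was at the start of the episode below 0.008 m); the robot touches nothing.
It fails at once if the top board is lifted more than 20 mm (it is to be slid) (height (world z) of board_top above 0.06 m).
It fails at once if another board of the stack is disturbed by more than 8 mm (distance of any of board_mid, board_low from where it was at the start of the episode above 0.008 m).
It fails at once if a bystander is pushed more than 40 mm or tipped over (distance of any of brush_jar, paint_pot, paint_tube, gold_pot from where it was at the start of the episode above 0.04 m or angle between any of brush_jar, paint_pot, paint_tube, gold_pot's own z axis and vertical above 0.6 rad).
Of mask_red, mask_green, mask_white, mask_blue only 2 to 4 are there at a start; the rules pass over those that are not, and their reading is None.
At some moment in a run one of mask_red, mask_green, mask_white, mask_blue may be knocked a few centimetres aside while the robot is not near it.
Once in a run the grip may slacken for a moment while it holds something.
It also fails if it takes over 210 s, if anything falls off the work surface, if the arm or the gripper's body presses on something with over 40 N, if the wrist force passes 120 N, or if a joint passes its speed limit or range.

## Robot

A 6-joint arm with a two-finger parallel gripper is mounted at the origin on the work surface. World frame = base frame: x ahead of the robot, y to its left, z up, the work surface at z = 0. Lengths are in mm, angles in rad, forces in N, time in s.
With the tool pointing down it reaches from about 350 to 775 mm from the base axis. Payload 7.3 kg.
Tool frame: the origin (TCP) lies midway between the tips of the shut fingers; the grasp point (between the pads) lies 19 mm behind it; z points along the fingers, y is the line along which they close (so a half turn about z gives the same grasp; the last joint's range is limited). The gripper opens to 92 mm and grips with 3 to 60 N. Pads are 19 mm wide; open, the fingers measure 130 mm over their backs; the gripper's body (75 mm by 190 mm) begins 47 mm behind the grasp point.
Start: joints at [1.046, 0.342, 1.524, -0, 1.275, -0.146], TCP at [194.135, 487.808, 226.741] pointing down, gripper open.
Joint ranges: [-2.53, 2.53], [-0.77, 2.02], [0.04, 2.7], [-1, 4.14], [0.28, 2.66], [-3.11, 3.11]. Speed limits (rad/s): [2.57, 2.57, 3.14, 3.14, 3.14, 3.14].

## Interface

Orientations are given as [roll, pitch, yaw] about the fixed x, y, z axes, in that order (R = Rz(yaw) Ry(pitch) Rx(roll)).
In Python, from plant import * gives the robot as it stands.
- The arm moves only by the tool step_arm, never from a script. Its argument "deltas" is one flat list of numbers, 5 for each row, row after row: the shift along the world's x, y, z in mm, then the turn about the world's z in degrees, then the finger opening in mm, from 0 to 91.8. In form: [tx, ty, tz, turn, gripper, tx, ty, tz, turn, gripper, ...]. A call has exactly 10 rows; each row shifts and turns the commanded pose from where the row before left it; what a row does not reach is not made up. A row lasts 1/8 s, in which the tool goes at most 62.5 mm and 10.7 degrees, less where a joint would pass 70% of its speed; a pose out of reach is approached as far as the arm can. A call is refused whole if a number of a shift passes 62.5 or a number of a turn 10.7, either way. A call with a gripper value outside its range is refused whole. The fingers move at their own pace and stop on an object; the grip force is fixed at half the most. Time passes only in rows, so rows that do not move let the fingers close, or fill a call up. It gives the time, the measured TCP pose, the force, the opening and the grip force at its end, in the units of the state.
- get_obs(): the state, without advancing time (a new reading comes with each control period).
- capture(name): name is "side" or "top"; returns the picture (400x640x3 uint8, red, green, blue); there is no depth.
- camera_params(name): a dict with "mtx" (3x3 intrinsics, pixels), "rvec" (rotation vector, rad) and "tvec" (3), from world to camera coordinates, as OpenCV has them. Camera axes: x right, y down, z forward; pixel columns grow to the right and rows downward; lengths in mm; the calibration is good to about 2 mm. A picture is of the moment at which its call begins. camera_params takes no time and is no camera call.
- close_job(): hands the job in; it is judged then, once.
The state is a dict: "time": time; "joint_positions": joint angles; "dq": joint speeds; "tau": joint torques, N m; "tool_pos": TCP position; "tcp_rot": TCP orientation; "contact_force": force on the tool from outside, world axes, zero at the start; "moment": the same for the moment, N m; "grip_width": finger opening in mm; "finger_force": force on a finger pad.
Only numpy, scipy, OpenCV 4.12 (cv2) and the standard library are available. Lean on these libraries where they do the work, as an engineer would, in place of code of your own. Each camera call takes 0.05 s, during which the arm holds its last target. There are 200 camera calls.

## Working session

There is one attempt and no reset: what is moved stays moved. The work goes in short steps, Python scripts to look and compute and a tool call to move; the robot and the scene stay as the last step left them, time stands still between calls to the robot, and variables do not carry over. Pictures are saved under pics/ and viewed, at most 14 in all, crops included, and the job is handed in when it is done.

Besides the shell and the picture viewer there is one more tool, called after ">>>" in YAML: its name, and indented under it one key for each argument. step_arm: Moves the arm, as the interface text tells. Its arguments: {"type":"object","properties":{"deltas":{"type":"array","items":{"type":"number"}}},"required":["deltas"]}

```bash
mkdir -p pics; ls; python3 - <<'E'
from plant import *
import cv2
for n in ("side","top"):
    cv2.imwrite(f"pics/{n}0.png",capture(n)[:,:,::-1]); print(n,camera_params(n))
o=get_obs();print(o)
E
```

```text
pics
side {'mtx': array([[435.07311732,   0.        , 318.18532324],
       [  0.        , 435.07311732, 195.47786227],
       [  0.        ,   0.        ,   1.        ]]), 'rvec': array([ 2.32951899, -0.69572271,  0.27991773]), 'tvec': array([-453.95103608,  306.41323163, 1278.42290097])}
top {'mtx': array([[426.48275361,   0.        , 319.71587093],
       [  0.        , 426.48275361, 195.52955764],
       [  0.        ,   0.        ,   1.        ]]), 'rvec': array([ 2.15584087, -2.09055914,  0.21944373]), 'tvec': array([ -24.58927583,  581.41983927, 1365.16764802])}
{'time': 0.1, 'joint_positions': array([ 1.04600261e+00,  3.42667044e-01,  1.52493206e+00, -9.14116870e-06,
        1.27541035e+00, -1.46001782e-01]), 'dq': array([ 0.00187363, -0.00187122, -0.00163167,  0.00077104, -0.00047596,
        0.00090918]), 'tau': array([ 1.25184466e-03, -4.32003486e+01, -2.44693923e+01,  7.19149760e-02,
        5.26743138e-02, -4.30763521e-05]), 'tool_pos': array([193.93851626, 487.4652562 , 226.10351403]), 'tcp_rot': array([-3.14018966e+00, -1.97471904e-04,  2.76280325e+00]), 'contact_force': array([ 0.28262921, -0.00646146, -0.12625125]), 'moment': array([0.02313165, 0.01678874, 0.00885098]), 'finger_force': 0.0, 'grip_width': 91.84683432094977}
```

View pics/side0.png

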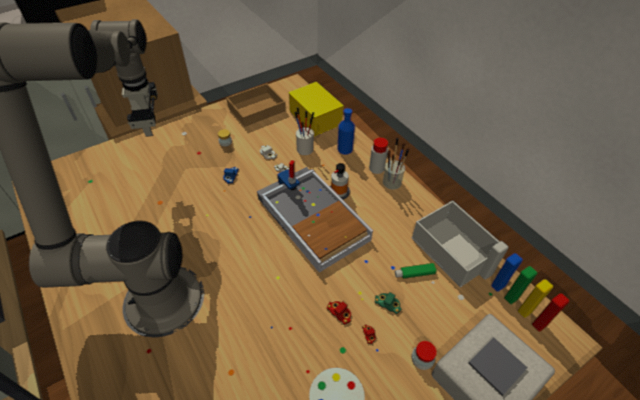

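View pics/top0.png

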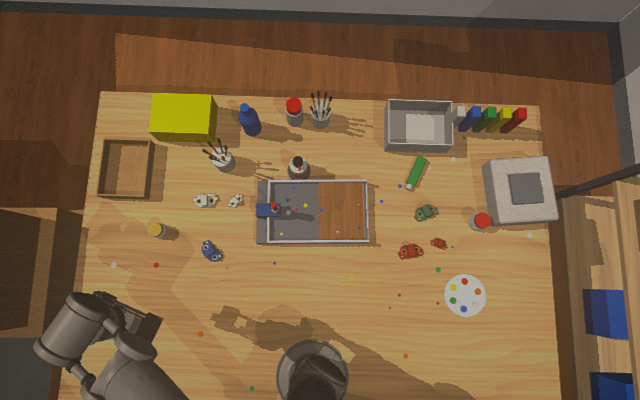

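Top view: jig at (258–368, 180–243), sprayer (298,168), four masks with decoys. Reds at (410,251) large and (440,243) small; whites at (206,200) large and (236,201) small; blue (211,250); green (426,212). Next, a closer look to measure.

```bash
cat > h.py <<'E'
import cv2,numpy as np
from plant import *
P={n:camera_params(n) for n in ("side","top")}
def ray(n,px):
    p=P[n];R=cv2.Rodrigues(p["rvec"])[0];d=R.T@np.linalg.inv(p["mtx"])@[px[0],px[1],1.];return -R.T@p["tvec"],d
def onz(n,px,z):
    c,d=ray(n,px);return c+d*(z-c[2])/d[2]
def tri(a,b):
    c1,d1=ray("top",a);c2,d2=ray("side",b)
    t=np.linalg.lstsq(np.c_[d1,-d2],c2-c1,rcond=None)[0];p,q=c1+d1*t[0],c2+d2*t[1]
    return (p+q)/2,np.linalg.norm(p-q)
def proj(n,X):
    p=P[n];return cv2.projectPoints(np.float64([X]),p["rvec"],p["tvec"],p["mtx"],None)[0].ravel()
def snap(n,name,box,s):
    im=capture(n)[:,:,::-1];cv2.imwrite(f"pics/{name}_full.png",im);x0,y0,x1,y1=box
    cv2.imwrite(f"pics/{name}.png",cv2.resize(im[y0:y1,x0:x1],None,fx=s,fy=s,interpolation=cv2.INTER_CUBIC));return im
E
python3 - <<'E'
from h import *
a=cv2.imread("pics/top0.png");b=cv2.imread("pics/side0.png")
z=lambda im,x0,y0,x1,y1,s:cv2.resize(im[y0:y1,x0:x1],None,fx=s,fy=s,interpolation=cv2.INTER_CUBIC)
cv2.imwrite("pics/c1.png",z(a,250,150,380,250,6))
m=[z(a,185,185,255,270,5)[:420],z(a,390,190,460,275,5)[:420]]
cv2.imwrite("pics/c2.png",np.hstack(m))
for n,p,zz in (("blue",(211,250),10),("white",(206,200),10),("green",(426,212),10),("red",(410,251),10),("sprayer",(298,161),130)): print(n,onz("top",p,zz).round())
E
```

```text
blue [394. 352.  10.]
white [563. 382.  10.]
green [ 545. -373.   10.]
red [ 410. -317.   10.]
sprayer [678.  67. 130.]
```

View pics/c1.png

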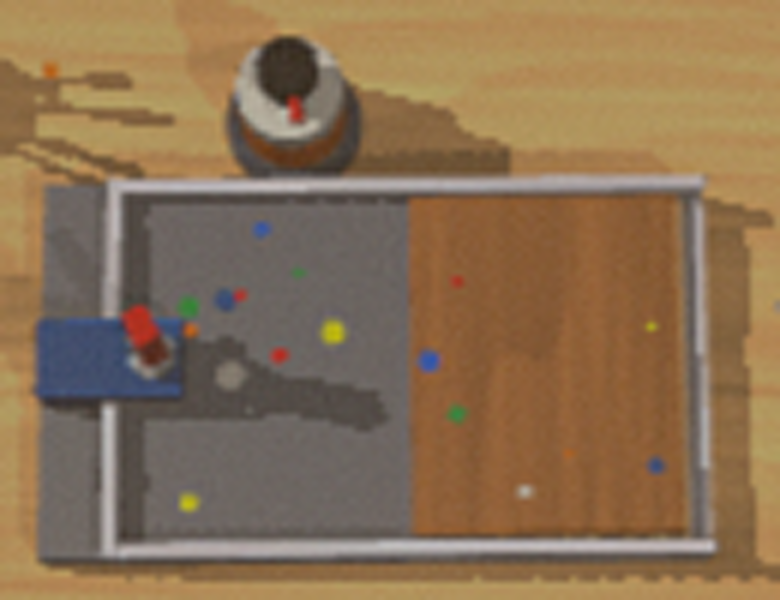

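View pics/c2.png

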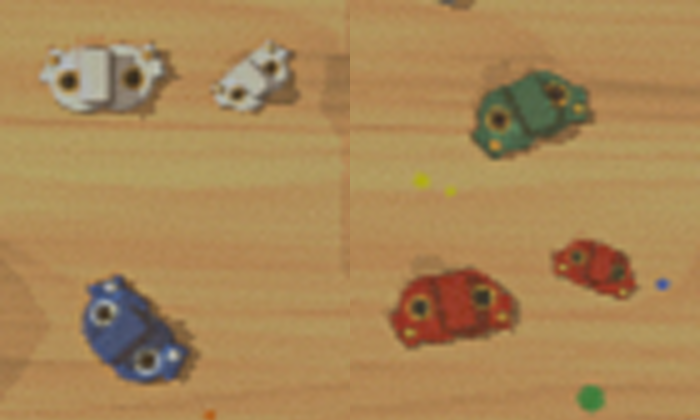

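The listed masks are the large ones: white (206,200), blue (211,250), green (426,212), red (410,251). The small red (440,243) and small white (236,201) are decoys, and the crop confirms the size difference. Now the jig pose.

```bash
python3 - <<'E'
from h import *
c=lambda x,y:(250+(x+.5)/6-.5,150+(y+.5)/6-.5)
im=cv2.imread("pics/top0.png").astype(int)
# rails: bright grey pixels per column / row
g=im.min(2); sat=im.max(2)-g
def edge(line,lo,hi):
    v=[(g[line(k)]) for k in range(lo,hi)]
# rail centrelines by brightness-weighted rows at several columns
def cen(cols,r0,r1,z):
    pts=[]
    for x in cols:
        w=np.clip(g[r0:r1,x]-120,0,None)*(sat[r0:r1,x]<45); 
        if w.sum()>20: pts.append(onz("top",(x,(w*np.arange(r0,r1)).sum()/w.sum()),z)[:2])
    return np.array(pts)
def cenr(rows,c0,c1,z):
    pts=[]
    for y in rows:
        w=np.clip(g[y,c0:c1]-120,0,None)*(sat[y,c0:c1]<45)
        if w.sum()>20: pts.append(onz("top",((w*np.arange(c0,c1)).sum()/w.sum(),y),z)[:2])
    return np.array(pts)
U=cen(range(272,364),176,186,54);L=cen(range(272,364),236,246,54)
print(len(U),len(L))
for q in (U,L):
    f=np.polyfit(q[:,1],q[:,0],1); print("x=",f, "res",np.std(q[:,0]-np.polyval(f,q[:,1])))
for q in (cenr(list(range(186,200))+list(range(220,236)),264,274,56),cenr(range(188,236),362,372,34)):
    f=np.polyfit(q[:,0],q[:,1],1); print("y=",f,np.polyval(f,520))
for n,p,z in (("board front",(410,360),50),("board rear",(684,360),50),("lever end",(138,318),177),("bolt base",(152,362),90),("cap",(288,68),130)): print(n,onz("top",c(*p),z).round(1))
E
python3 - <<'E'
import cv2
a=cv2.imread("pics/side0.png")
cv2.imwrite("pics/s1.png",cv2.resize(a[150:280,220:390],None,fx=4.5,fy=4.5,interpolation=2))
E
```

```text
92 92
x= [-4.31232173e-02  6.34731719e+02] res 0.49386386954708517
x= [-3.96046850e-02  4.31431089e+02] res 0.4446034919317
y= [3.13753435e-02 1.46625718e+02] 162.94089650764604
y= [ 4.33063405e-02 -1.89760192e+02] -167.2408948050218
board front [535.4  -2.2  50. ]
board rear [ 540.2 -154.4   50. ]
lever end [531.8 136.5 177. ]
bolt base [523.4 136.8  90. ]
cap [678.4  68.2 130. ]
```

View pics/s1.png

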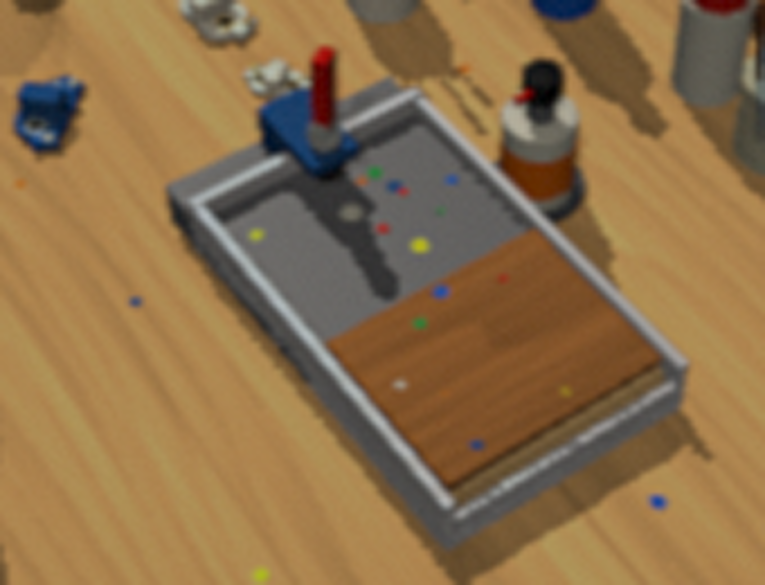

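Jig origin is about (533, 4) with a rotation of about 2.4°. Rail spacing 203 mm (expected 204) and lip-to-stop 329.5 mm (expected 329) both agree. The board's rear edge is at jig y ≈ -158. Moving behind the board with open fingers.

>>> step_arm:
  deltas: [17,-33,0,-3.3,91,17,-33,0,-3.3,91,17,-33,0,-3.3,91,17,-33,0,-3.3,91,17,-33,0,-3.3,91,17,-33,0,-3.3,91,17,-33,0,-3.3,91,17,-33,0,-3.3,91,17,-33,0,-3.3,91,17,-33,0,-3.3,91]

```text
time: 1.35
tool_pos: [364.4, 156.6, 226.6]
tcp_rot: [-3.141, -0.0, 2.185]
contact_force: [-0.4, 0.6, 0.2]
grip_width: 91.4
finger_force: 0.0
```

>>> step_arm:
  deltas: [17,-33,0,-3.3,91,17,-33,0,-3.3,91,17,-33,0,-3.3,91,17,-33,0,-3.3,91,17,-33,0,-3.3,91,17,-33,0,-3.3,91,17,-33,0,-3.3,91,17,-33,0,-3.3,91,17,-33,0,-3.3,91,17,-33,0,-3.3,91]

```text
time: 2.6
tool_pos: [534.4, -173.2, 226.3]
tcp_rot: [-3.141, -0.001, 1.609]
contact_force: [0.1, 0.1, 0.2]
grip_width: 90.9
finger_force: 0.0
```

>>> step_arm:
  deltas: [6,-5,-30,0,91,0,0,-30,0,91,0,0,-30,0,91,0,0,-30,0,91,0,0,-25,0,91,0,0,-15,0,91,0,0,-12,0,91,0,0,-10,0,91,0,0,0,0,91,0,0,0,0,91]

```text
time: 3.85
tool_pos: [540.5, -177.4, 45.3]
tcp_rot: [3.141, 0.001, 1.611]
contact_force: [-0.7, -0.2, -0.2]
grip_width: 91.3
finger_force: 0.0
```

>>> step_arm:
  deltas: [0,5,0,0,91,0,5,0,0,91,0,5,0,0,91,0,5,0,0,91,-0.3,8,0,0,91,-0.4,10,0,0,91,-0.4,10,0,0,91,-0.4,10,0,0,91,-0.4,10,0,0,91,-0.4,10,0,0,91]

```text
time: 5.1
tool_pos: [537.9, -98.6, 44.9]
tcp_rot: [3.141, 0.0, 1.611]
contact_force: [0.4, -3.7, 3.2]
grip_width: 91.2
finger_force: 1.7
```

>>> step_arm:
  deltas: [-0.4,10,0,0,91,-0.4,10,0,0,91,-0.4,10,0,0,91,-0.4,10,0,0,91,-0.4,10,0,0,91,-0.4,10,0,0,91,-0.4,10,0,0,91,-0.4,10,0,0,91,-0.2,4,0,0,91,0,2,0,0,91]

```text
time: 6.35
tool_pos: [534.3, -12.9, 44.6]
tcp_rot: [-3.141, -0.0, 1.611]
contact_force: [-0.0, -0.7, -0.2]
grip_width: 90.6
finger_force: 0.5
```

>>> step_arm:
  deltas: [0,2,0,0,91,0,2,0,0,91,0,1,0,0,91,0,1,0,0,91,0,1,0,0,91,0,1,0,0,91,0,0,0,0,91,0,0,0,0,91,0,0,0,0,91,0,0,0,0,91]

```text
time: 7.6
tool_pos: [534.5, -5.1, 44.8]
tcp_rot: [3.141, -0.0, 1.611]
contact_force: [-0.5, 0.9, 0.7]
grip_width: 91.1
finger_force: 0.0
```

>>> step_arm:
  deltas: [0,1.5,0,0,91,0,1.5,0,0,91,0,1,0,0,91,0,1,0,0,91,0,1,0,0,91,0,0,0,0,91,0,0,0,0,91,0,0,0,0,91,0,0,0,0,91,0,0,0,0,91]

```text
time: 8.85
tool_pos: [534.2, -1.8, 44.8]
tcp_rot: [-3.141, 0.004, 1.611]
contact_force: [-1.7, -13.9, 0.4]
grip_width: 91.0
finger_force: 7.0
```

Contact with the stop (14 N), as expected. Back off and up, then look.

>>> step_arm:
  deltas: [0,-10,0,0,91,0,-15,10,0,91,0,-15,30,0,91,0,-30,40,0,91,0,-30,40,0,91,0,-30,40,0,91,0,0,20,0,91,0,0,0,0,91,0,0,0,0,91,0,0,0,0,91]

```text
time: 10.1
tool_pos: [533.9, -128.7, 223.6]
tcp_rot: [-3.14, -0.001, 1.611]
contact_force: [-0.5, -0.2, -0.6]
grip_width: 90.6
finger_force: 0.0
```

```bash
python3 - <<'E'
from h import *
a=snap("top","t2",(245,175,375,245),6); b=snap("side","s2",(260,140,330,210),8)
A=cv2.imread("pics/t2.png")[:,:, :];B=cv2.imread("pics/s2.png")
C=cv2.resize(a[195:225,250:295],None,fx=12,fy=12,interpolation=cv2.INTER_CUBIC)
B=cv2.resize(B,(360,360))
cv2.imwrite("pics/lev.png",np.hstack([C[:360],B[:360]]))
def hsvmask(im,box):
    h=cv2.cvtColor(np.ascontiguousarray(im),cv2.COLOR_BGR2HSV);x0,y0,x1,y1=box
    m=((h[...,0]<8)|(h[...,0]>172))&(h[...,1]>150)&(h[...,2]>60);k=np.zeros_like(m);k[y0:y1,x0:x1]=m[y0:y1,x0:x1];return k
for im,box in ((a,(262,195,285,215)),(b,(280,155,300,185))):
    ys,xs=np.nonzero(hsvmask(im,box)); print(len(xs),xs.min(),xs.max(),ys.min(),ys.max())
# expected projections of the axis
for z in (96,103,170,177):
    X=(527.4,136.8,z); print(z,proj("top",X).round(1),proj("side",X).round(1))
E
```

```text
29 271 278 196 209
67 289 293 160 177
96 [274.8 208.4] [292.1 178.7]
103 [274.6 208. ] [292.1 177.3]
170 [272.6 204.4] [291.4 163. ]
177 [272.4 204. ] [291.3 161.5]
```

View pics/t2.png

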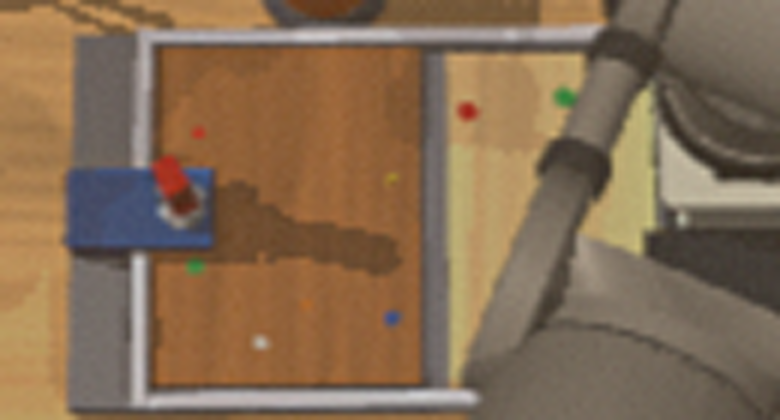

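View pics/lev.png

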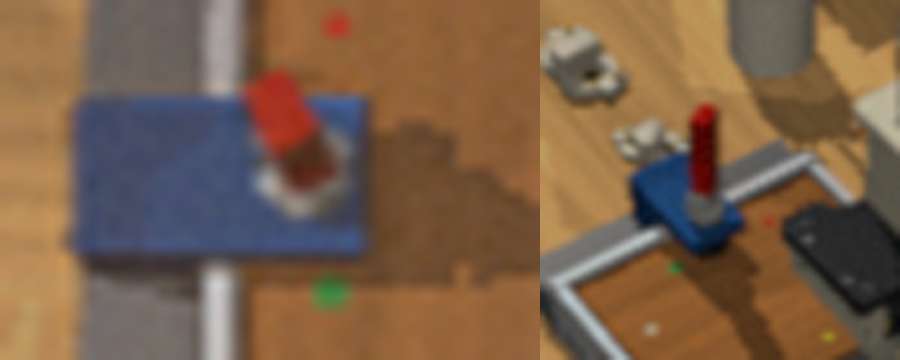

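Board is home against the stop with the mid board still in place. The lever's end face is at about px (273,204), its long axis at about 27° in world. The grip width (14 or 20 mm) will confirm that. Going to the lever.

>>> step_arm:
  deltas: [-0.6,26.5,0,10.5,91,-0.6,26.5,0,10.5,91,-0.6,26.5,0,10.5,91,-0.6,26.5,0,10.5,91,-0.6,26.5,0,10.5,91,-0.6,26.5,0,10.5,91,-0.6,26.5,0,10.5,91,-0.6,26.5,0,10.5,91,-0.6,26.5,0,10.5,91,-0.6,26.5,0,10.5,91]

```text
time: 11.45
tool_pos: [528.1, 136.9, 224.2]
tcp_rot: [3.141, -0.001, -2.833]
contact_force: [0.3, 0.5, 0.2]
grip_width: 90.8
finger_force: 0.0
```

>>> step_arm:
  deltas: [0,0,0,10,91,0,0,-15,0,91,0,0,-20,0,91,0,0,-20,0,91,0,0,-20,0,60,0,0,-14,0,40,0,0,0,0,40,0,0,0,0,40,0,0,0,0,40,0,0,0,0,40]

```text
time: 12.7
tool_pos: [528.7, 135.8, 136.3]
tcp_rot: [-3.141, 0.001, -2.665]
contact_force: [0.4, 0.1, -0.8]
grip_width: 40.9
finger_force: 0.0
```

>>> step_arm:
  deltas: [0,0,0,0,24,0,0,0,0,20,0,0,0,0,16,0,0,0,0,10,0,0,0,0,10,0,0,0,0,10,0,0,0,0,10,0,0,0,0,10,0,0,0,0,10,0,0,0,0,10]

```text
time: 13.95
tool_pos: [528.2, 136.7, 135.6]
tcp_rot: [3.14, 0.0, -2.665]
contact_force: [-0.2, 5.0, -0.2]
grip_width: 13.8
finger_force: 29.8
```

```bash
python3 -c "
from plant import *
o=get_obs();print(o['grip_width'],o['finger_force'],o['contact_force'],o['moment'],o['joint_positions'][5],o['tool_pos'])"
```

```text
13.799344716416913 29.80273336172104 [-0.24881774  5.01613555 -0.18547997] [1.24403438 0.15607821 0.06134269] -1.9362448553410925 [528.18496178 136.69276035 135.64293604]
```

Width 13.8 mm, so the hypothesis holds and about 207° clockwise is needed. Screwing in.

>>> step_arm:
  deltas: [0,0.3,-0.2,-10,10,0,0,-0.2,-10,10,0,0,-0.2,-10,10,0,0,-0.2,-10,10,0,0,-0.2,-10,10,0,0,-0.2,-10,10,0,0,-0.2,-10,10,0,0,-0.2,-10,10,0,0,-0.2,-10,10,0,0,-0.2,-10,10]

```text
time: 15.2
tool_pos: [527.3, 135.0, 133.4]
tcp_rot: [-3.138, 0.001, 1.867]
contact_force: [-4.7, -2.6, 2.5]
grip_width: 13.9
finger_force: 29.9
```

>>> step_arm:
  deltas: [0,0,-0.2,-10,10,0,0,-0.2,-10,10,0,0,-0.2,-10,10,0,0,-0.2,-10,10,0,0,-0.2,-10,10,0,0,-0.2,-10,10,0,0,-0.2,-10,10,0,0,-0.2,-10,10,0,0,0,0,10,0,0,0,0,10]

```text
time: 16.45
tool_pos: [525.8, 135.7, 131.6]
tcp_rot: [-3.14, 0.006, 0.477]
contact_force: [-7.3, 0.5, 3.9]
grip_width: 13.8
finger_force: 30.0
```

```bash
python3 -c "
from plant import *
o=get_obs();print(o['grip_width'],o['finger_force'],o['contact_force'],o['moment'],o['joint_positions'][5],o['tool_pos'],o['tcp_rot'])"
```

```text
13.782175952140797 29.987645745277405 [-7.32239149  0.51193777  3.87601036] [ 0.04217756  1.69803355 -0.12707865] 1.2062726013619067 [525.76616237 135.69502343 131.59083876] [-3.13982602  0.00612846  0.47654839]
```

>>> step_arm:
  deltas: [-1,0,-0.1,-5,10,-1,0,-0.1,-5,10,0,0,-0.1,-5,10,0,0,-0.1,-4,10,0,0,0,-3,10,0,0,0,-2,10,0,0,0,0,10,0,0,0,0,10,0,0,0,0,10,0,0,0,0,10]

```text
time: 17.7
tool_pos: [525.3, 136.2, 131.5]
tcp_rot: [3.142, 0.003, 0.058]
contact_force: [-3.9, 2.1, 1.6]
grip_width: 14.2
finger_force: 30.0
```

```bash
python3 -c "
from plant import *
o=get_obs();print(o['grip_width'],o['finger_force'],o['contact_force'],o['moment'],o['joint_positions'][5],o['tool_pos'],o['tcp_rot'])"
```

```text
14.156195642771154 29.98177707195282 [-3.92866483  2.09485794  1.61737576] [0.4233248  1.06797303 0.09536371] 1.6254797667706191 [525.3055702  136.17813285 131.53081152] [3.14151738e+00 2.58826796e-03 5.76380505e-02]
```

>>> step_arm:
  deltas: [0,0,0,-2,10,0,0,0,-2,10,0,0,0,-2,10,0,0,0,0,10,0,0,0,0,10,0,0,0,0,10,0,0,0,0,10,0,0,0,0,10,0,0,0,0,10,0,0,0,0,10]

```text
time: 18.95
tool_pos: [525.4, 136.2, 131.6]
tcp_rot: [3.141, 0.002, -0.045]
contact_force: [-4.7, 2.2, 1.6]
grip_width: 14.2
finger_force: 30.6
```

```bash
python3 -c "
from plant import *
o=get_obs();print(o['grip_width'],o['finger_force'],o['contact_force'],o['moment'],o['joint_positions'][5],o['tool_pos'],o['tcp_rot'])"
```

```text
14.206406916464127 30.58386504650116 [-4.72759793  2.16801219  1.58652931] [0.47427635 1.10598918 0.67725207] 1.7290457852857632 [525.37654149 136.20346469 131.56557569] [ 3.14083674e+00  2.25774313e-03 -4.53728073e-02]
```

Moment has risen to 0.68 N m at the stop, so the bolt is snug. Releasing, then setting up behind the lever to fold it.

>>> step_arm:
  deltas: [0,0,0,0,30,0,0,0,0,40,0,0,0,0,40,0,0,0,0,40,0,0,15,0,40,0,0,20,0,40,0,0,22,0,40,0,-5,0,10,0,0,-10,0,10,0,0,-10,0,10,0]

```text
time: 20.2
tool_pos: [526.8, 110.9, 190.0]
tcp_rot: [3.141, -0.001, 0.482]
contact_force: [0.2, 0.5, 0.0]
grip_width: 14.2
finger_force: 0.0
```

>>> step_arm:
  deltas: [0,-3,0,10,0,0,0,0,10,0,0,0,0,10,0,0,0,0,10,0,0,0,0,10,0,0,0,0,10,0,0,0,-10,4.5,0,0,0,-15,0,0,0,0,-11,0,0,0,0,0,0,0]

```text
time: 21.45
tool_pos: [525.8, 108.0, 151.8]
tcp_rot: [-3.139, 0.0, 1.601]
contact_force: [-0.6, 0.1, -0.1]
grip_width: 0.3
finger_force: 0.0
```

>>> step_arm:
  deltas: [0,10,0,0,0,0,9,0,0,0,0,9,-0.5,0,0,-0.3,8,-2,0,0,-0.3,8,-4,0,0,-0.3,7,-4,0,0,-0.3,6.5,-5,0,0,-0.2,5,-6,0,0,-0.2,5,-7.5,0,0,0,3,-7,0,0]

```text
time: 22.7
tool_pos: [524.8, 179.0, 116.2]
tcp_rot: [3.142, -0.0, 1.602]
contact_force: [0.8, -0.4, 1.0]
grip_width: 0.3
finger_force: 0.6
```

>>> step_arm:
  deltas: [0,2.5,-5,0,0,0,0,-3,0,0,0,0,-3,0,0,0,0,-2,0,0,0,0,0,0,0,0,0,0,0,0,0,0,0,0,0,0,0,0,0,0,0,0,0,0,0,0,0,0,0,0]

```text
time: 23.95
tool_pos: [525.4, 181.7, 106.2]
tcp_rot: [3.139, -0.001, 1.602]
contact_force: [-4.6, 2.1, 17.4]
grip_width: 0.4
finger_force: 8.5
```

Lever closed (17 N at z 106). Rising and measuring the masks.

>>> step_arm:
  deltas: [0,0,10,0,20,0,0,30,0,40,0,0,40,0,70,0,0,30,0,91,0,-30,0,0,91,0,-50,0,0,91,0,-50,0,0,91,0,0,0,0,91,0,0,0,0,91,0,0,0,0,91]

```text
time: 25.2
tool_pos: [524.8, 52.2, 213.7]
tcp_rot: [3.142, -0.0, 1.604]
contact_force: [-0.4, 0.4, 0.4]
grip_width: 90.4
finger_force: 0.0
```

```bash
cat >> h.py <<'E'
def hsv(im): return cv2.cvtColor(np.ascontiguousarray(im),cv2.COLOR_BGR2HSV).astype(int)
def cmask(im,c):
    h=hsv(im);H,S,V=h[...,0],h[...,1],h[...,2]
    return {"red":((H<7)|(H>172))&(S>140)&(V>50),"green":(H>45)&(H<90)&(S>60)&(V>40),"white":(S<70)&(V>110),"blue":(H>100)&(H<130)&(S>90)&(V>40)}[c]
def blobs(im,c,box,n="top",z=12):
    x0,y0,x1,y1=box;m=np.zeros(im.shape[:2],np.uint8);m[y0:y1,x0:x1]=cmask(im,c)[y0:y1,x0:x1]
    cs=cv2.findContours(cv2.morphologyEx(m,cv2.MORPH_CLOSE,np.ones((3,3),np.uint8)),cv2.RETR_EXTERNAL,cv2.CHAIN_APPROX_NONE)[0];out=[]
    for k in cs:
        if cv2.contourArea(k)<25: continue
        w=np.float32([onz(n,p,z)[:2] for p in k[:,0]]);(cx,cy),(a,b),t=cv2.minAreaRect(w)
        if a<b: t+=90;a,b=b,a
        t=(t+90)%180-90
        out.append((c,k[:,0].mean(0).round(1),(round(cx,1),round(cy,1)),(round(a),round(b)),round(t,1)))
    return out
E
python3 - <<'E'
from h import *
im=snap("top","t3",(250,175,360,245),6); s=snap("side","s3",(260,140,330,210),8)
for c,b in (("blue",(190,225,240,275)),("white",(185,185,255,215)),("green",(410,198,445,228)),("red",(392,230,460,268))):
    for r in blobs(im,c,b): print(*r)
cr=lambda x0,y0,x1,y1,f=8:cv2.resize(im[y0:y1,x0:x1],(400,280),interpolation=cv2.INTER_CUBIC)
cv2.imwrite("pics/m.png",np.vstack([np.hstack([cr(190,235,232,264.__int__()),cr(187,187,229,216)]),np.hstack([cr(405,198,447,227),cr(390,237,432,266)])]))
E
```

```text
File "<stdin>", line 6
    cv2.imwrite("pics/m.png",np.vstack([np.hstack([cr(190,235,232,264.__int__()),cr(187,187,229,216)]),np.hstack([cr(405,198,447,227),cr(390,237,432,266)])]))
                                                                     ^
SyntaxError: invalid decimal literal
```

```bash
python3 - <<'E'
from h import *
im=snap("top","t3",(250,175,360,245),6); s=snap("side","s3",(260,140,330,210),8)
for c,b in (("blue",(190,225,240,275)),("white",(185,185,255,215)),("green",(410,198,445,228)),("red",(392,230,460,268))):
    for r in blobs(im,c,b): print(*r)
cr=lambda x0,y0,x1,y1:cv2.resize(im[y0:y1,x0:x1],(400,280),interpolation=cv2.INTER_CUBIC)
cv2.imwrite("pics/m.png",np.vstack([np.hstack([cr(190,235,232,264),cr(187,187,229,216)]),np.hstack([cr(405,198,447,227),cr(390,237,432,266)])]))
E
```

```text
blue [207.8 247.8] (398.6, 361.6) (44, 27) 4.7
white [235.6 200.3] (565.2, 280.0) (55, 30) -41.6
white [205.2 199.5] (562.7, 385.1) (82, 42) -88.2
green [426.1 211.8] (545.9, -369.1) (78, 40) -63.8
red [408.9 252.3] (404.3, -311.1) (64, 35) -62.5
```

View pics/m.png

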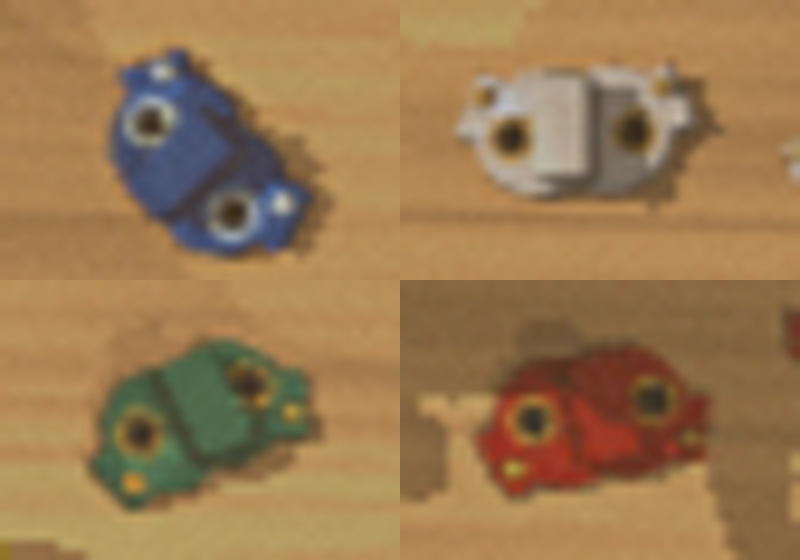

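View pics/t3.png

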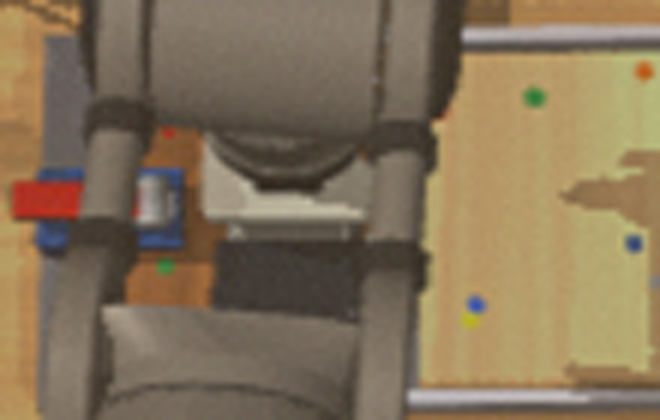

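The lever is folded (red bar pointing left to (15–80,200) in the crop) and all four masks lie face up with eyes and ridges visible. Mask poses come from the eye pairs read in the crops.

```bash
python3 - <<'E'
from h import *
E={"blue":((190,235),(150,122),(232,213)),"white":((187,187),(112,137),(234,131)),"green":((405,198),(140,152),(247,105)),"red":((390,237),(133,138),(253,118))}
for k,(o,a,b) in E.items():
    f=lambda p:onz("top",(o[0]+(p[0]+.5)*42/400-.5,o[1]+(p[1]+.5)*29/280-.5),10)[:2]
    A,B=f(a),f(b);d=A-B;t=np.degrees(np.arctan2(d[1],d[0]))
    print(k,((A+B)/2).round(1),"eye dist",np.linalg.norm(d).round(1),"closing yaw",round((t+90)%180,1), "r",np.linalg.norm((A+B)/2).round())
for n,p,z in (("brush",(222,145),100),("goldpot",(157,228),50),("smallwhite",(236,201),5)): print(n,onz("top",p,z).round())
E
```

```text
blue [387.1 355.8] eye dist 43.6 closing yaw 135.7 r 526.0
white [561.5 386.4] eye dist 43.7 closing yaw 4.7 r 682.0
green [ 549.2 -369.7] eye dist 43.0 closing yaw 25.0 r 662.0
red [ 414.5 -316.3] eye dist 43.5 closing yaw 10.9 r 521.0
brush [733. 321. 100.]
goldpot [457. 524.  50.]
smallwhite [564. 280.   5.]
```

Eye spacing is 43–44 mm for all four, so the sizes agree. White first.

>>> step_arm:
  deltas: [3.7,33.4,0,9.3,60,3.7,33.4,0,9.3,60,3.7,33.4,0,9.3,60,3.7,33.4,0,9.3,60,3.7,33.4,0,9.3,60,3.7,33.4,0,9.3,60,3.7,33.4,0,9.3,60,3.7,33.4,0,9.3,60,3.7,33.4,0,9.3,60,3.7,33.4,0,9.3,60]

```text
time: 26.55
tool_pos: [561.3, 387.1, 213.5]
tcp_rot: [3.142, -0.0, -3.051]
contact_force: [1.0, -0.1, -0.5]
grip_width: 60.1
finger_force: 0.0
```

>>> step_arm:
  deltas: [0,0,-30,0,60,0,0,-35,0,60,0,0,-35,0,60,0,0,-30,0,60,0,0,-25,0,60,0,0,-20,0,60,0,0,-13,0,60,0,0,0,0,60,0,0,0,0,60,0,0,0,0,60]

```text
time: 27.8
tool_pos: [562.4, 385.4, 26.9]
tcp_rot: [3.141, 0.002, -3.058]
contact_force: [-0.1, -1.2, -0.7]
grip_width: 59.9
finger_force: 0.0
```

```bash
python3 - <<'E'
from h import *
o=get_obs();print(o["tool_pos"],np.degrees(o["tcp_rot"]))
s=capture("side")[:,:,::-1]; t=capture("top")[:,:,::-1]
u,v=map(int,proj("side",(561,386,15)));A=cv2.resize(s[v-30:v+30,u-40:u+40],(560,420),interpolation=2)
cv2.imwrite("pics/w1.png",A)
E
```

```text
[562.3643153  385.44558795  26.85967376] [ 1.79952937e+02  9.68502863e-02 -1.75201888e+02]
```

View pics/w1.png

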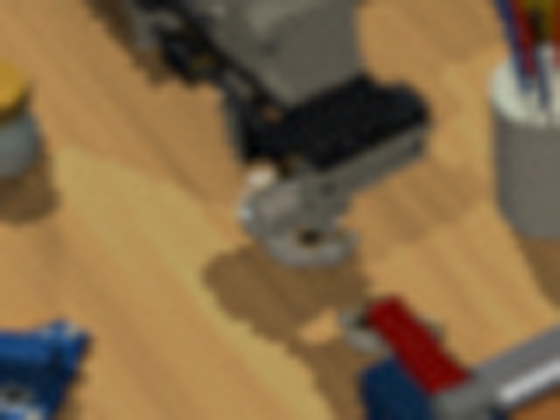

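The mask sits between the fingers (mask at about (300,230) in the crop). Closing.

>>> step_arm:
  deltas: [0,0,-6,0,60,0,0,-5,0,50,0,0,0,0,35,0,0,0,0,25,0,0,0,0,15,0,0,0,0,15,0,0,0,0,15,0,0,0,0,15,0,0,0,0,15,0,0,0,0,15]

```text
time: 29.15
tool_pos: [562.0, 385.2, 14.9]
tcp_rot: [3.141, 0.0, -3.058]
contact_force: [-0.1, 0.5, 1.3]
grip_width: 21.8
finger_force: 30.0
```

>>> step_arm:
  deltas: [0,0,5,0,15,0,0,15,0,15,0,0,30,0,15,0,0,40,0,15,0,0,40,0,15,0,0,20,0,15,0,0,0,0,15,0,0,0,0,15,0,0,0,0,15,0,0,0,0,15]

```text
time: 30.4
tool_pos: [561.5, 384.9, 163.7]
tcp_rot: [-3.141, -0.002, -3.058]
contact_force: [-0.2, 0.4, -0.4]
grip_width: 21.8
finger_force: 30.0
```

>>> step_arm:
  deltas: [0.5,-28.9,0,-9.2,15,0.5,-28.9,0,-9.2,15,0.5,-28.9,0,-9.2,15,0.5,-28.9,0,-9.2,15,0.5,-28.9,0,-9.2,15,0.5,-28.9,0,-9.2,15,0.5,-28.9,0,-9.2,15,0.5,-28.9,0,-9.2,15,0.5,-28.9,0,-9.2,15,0.5,-28.9,0,-9.2,15]

```text
time: 31.65
tool_pos: [566.7, 95.2, 164.4]
tcp_rot: [-3.141, 0.0, 1.614]
contact_force: [1.0, 0.1, -1.1]
grip_width: 21.8
finger_force: 30.0
```

>>> step_arm:
  deltas: [0,0,-20,0,15,0,0,-25,0,15,0,0,-20,0,15,0,0,-10,0,15,0,0,-8,0,15,0,0,0,0,15,0,0,0,0,15,0,0,0,0,15,0,0,0,0,15,0,0,0,0,15]

```text
time: 32.9
tool_pos: [566.9, 96.1, 81.9]
tcp_rot: [3.141, 0.0, 1.62]
contact_force: [0.0, 0.6, -1.2]
grip_width: 21.8
finger_force: 30.0
```

```bash
python3 - <<'E'
from h import *
o=get_obs();print(o["tool_pos"],np.degrees(o["tcp_rot"]),o["grip_width"],o["finger_force"])
E
```

```text
[566.90169251  96.11642667  81.91906157] [1.79977865e+02 2.22297628e-03 9.27980389e+01] 21.781356890367523 29.999767541885376
```

>>> step_arm:
  deltas: [0,0,-7,0,15,0,0,-5,0,15,0,0,-3,0,15,0,0,-2,0,15,0,0,0,0,15,0,0,0,0,15,0,0,0,0,15,0,0,0,0,15,0,0,0,0,15,0,0,0,0,15]

```text
time: 34.15
tool_pos: [566.9, 96.1, 64.8]
tcp_rot: [3.141, 0.0, 1.62]
contact_force: [-0.6, -0.6, -1.1]
grip_width: 22.0
finger_force: 30.0
```

>>> step_arm:
  deltas: [0,0,-0.7,0,24,0,0,0,0,30,0,0,0,0,40,0,0,0,0,45,0,0,0,0,45,0,0,15,0,45,0,0,30,0,45,0,0,40,0,45,0,0,20,0,45,0,0,0,0,45]

```text
time: 35.4
tool_pos: [567.9, 96.2, 171.6]
tcp_rot: [3.137, 0.0, 1.62]
contact_force: [0.3, -0.2, -0.1]
grip_width: 45.0
finger_force: 0.0
```

```bash
python3 - <<'E'
from h import *
o=get_obs();print(o["tool_pos"],np.degrees(o["tcp_rot"]))
im=snap("top","t4",(250,175,360,245),6)
for c,b in (("blue",(190,225,240,275)),("white",(185,185,255,215)),("green",(410,198,445,228)),("red",(392,230,460,268))):
    for r in blobs(im,c,b): print(*r)
E
```

```text
[567.93000678  96.18674187 171.62000504] [1.79716701e+02 4.61690941e-03 9.27980240e+01]
blue [207.6 248.2] (395.8, 361.0) (46, 33) -2.5
white [249.2 208.6] (538.1, 229.9) (42, 29) -5.7
white [235.1 200.8] (565.2, 280.0) (55, 30) -41.6
white [252.1 189.5] (604.5, 226.8) (32, 14) 3.4
green [427.3 209.8] (554.4, -373.2) (69, 32) 88.6
red [412.8 251. ] (413.3, -323.1) (62, 40) -79.7
red [440.8 243.6] (439.6, -420.3) (36, 23) 30.4
```

Now blue (unmoved).

>>> step_arm:
  deltas: [-18.1,26,0,4.3,60,-18.1,26,0,4.3,60,-18.1,26,0,4.3,60,-18.1,26,0,4.3,60,-18.1,26,0,4.3,60,-18.1,26,0,4.3,60,-18.1,26,0,4.3,60,-18.1,26,0,4.3,60,-18.1,26,0,4.3,60,-18.1,26,0,4.3,60]

```text
time: 36.7
tool_pos: [384.6, 356.5, 167.8]
tcp_rot: [-3.139, -0.0, 2.373]
contact_force: [0.5, 0.2, 1.2]
grip_width: 59.8
finger_force: 0.0
```

>>> step_arm:
  deltas: [0,0,-30,0,60,0,0,-40,0,60,0,0,-35,0,60,0,0,-25,0,60,0,0,-15,0,60,0,0,-8,0,60,0,0,-3,0,60,0,0,0,0,40,0,0,0,0,30,0,0,0,0,15]

```text
time: 37.95
tool_pos: [386.1, 356.3, 13.5]
tcp_rot: [3.141, 0.0, 2.37]
contact_force: [0.1, -0.2, -0.1]
grip_width: 34.7
finger_force: 0.0
```

>>> step_arm:
  deltas: [0,0,0,0,15,0,0,0,0,15,0,0,0,0,15,0,0,0,0,15,0,0,0,0,15,0,0,0,0,15,0,0,0,0,15,0,0,0,0,15,0,0,0,0,15,0,0,0,0,15]

```text
time: 39.2
tool_pos: [385.9, 356.1, 13.2]
tcp_rot: [3.141, 0.0, 2.37]
contact_force: [-0.9, -2.1, 4.4]
grip_width: 21.7
finger_force: 30.0
```

>>> step_arm:
  deltas: [0,0,5,0,15,0,0,15,0,15,0,0,30,0,15,0,0,40,0,15,0,0,40,0,15,0,0,20,0,15,5,-13,0,-2,15,10,-27,0,-4.5,15,10,-27,0,-4.5,15,10,-27,0,-4.5,15]

```text
time: 40.45
tool_pos: [420.5, 260.1, 162.0]
tcp_rot: [-3.139, 0.0, 2.095]
contact_force: [0.6, 0.4, -0.2]
grip_width: 21.5
finger_force: 30.0
```

>>> step_arm:
  deltas: [10,-27,0,-4.5,15,10,-27,0,-4.5,15,10,-27,0,-4.5,15,10,-27,0,-4.5,15,10,-27,0,-4.5,15,10,-27,0,-4.5,15,0.4,-7,0,-1,15,0,0,0,0,15,0,0,0,0,15,0,0,0,0,15]

```text
time: 41.7
tool_pos: [480.9, 93.8, 163.0]
tcp_rot: [-3.142, -0.0, 1.612]
contact_force: [0.2, -0.3, -1.0]
grip_width: 21.9
finger_force: 30.0
```

>>> step_arm:
  deltas: [0,-1,-20,0,15,0,0,-25,0,15,0,0,-20,0,15,0,0,-13,0,15,0,0,-10,0,15,0,0,-6,0,15,0,0,-4,0,15,0,0,-2,0,15,0,0,0,0,15,0,0,0,0,15]

```text
time: 42.95
tool_pos: [481.4, 92.1, 63.3]
tcp_rot: [3.141, 0.0, 1.611]
contact_force: [-0.4, 0.1, 0.4]
grip_width: 21.8
finger_force: 30.0
```

>>> step_arm:
  deltas: [0,0,-0.7,0,15,0,0,0,0,24,0,0,0,0,35,0,0,0,0,45,0,0,0,0,45,0,0,15,0,45,0,0,30,0,45,0,0,40,0,45,0,0,35,0,45,0,0,0,0,45]

```text
time: 44.2
tool_pos: [482.8, 92.2, 184.9]
tcp_rot: [3.136, 0.0, 1.611]
contact_force: [-0.5, -0.2, -0.1]
grip_width: 44.8
finger_force: 0.0
```

>>> step_arm:
  deltas: [-10,-35,0,0,60,-10,-35,0,0,60,-10,-35,0,0,60,0,-35,0,0,60,0,-35,0,0,60,0,0,0,0,60,0,0,0,0,60,0,0,0,0,60,0,0,0,0,60,0,0,0,0,60]

```text
time: 45.45
tool_pos: [451.3, -82.4, 182.4]
tcp_rot: [3.141, 0.0, 1.612]
contact_force: [0.5, 0.7, 0.1]
grip_width: 60.2
finger_force: 0.0
```

```bash
python3 - <<'E'
from h import *
o=get_obs();print(o["tool_pos"],np.degrees(o["tcp_rot"]))
im=snap("top","t5",(240,170,350,245),4); snap("side","s5",(240,140,380,240),4)
cr=lambda x0,y0,x1,y1:cv2.resize(im[y0:y1,x0:x1],(400,280),interpolation=cv2.INTER_CUBIC)
cv2.imwrite("pics/m5.png",np.vstack([np.hstack([cr(405,198,447,227),cr(390,237,432,266)]),cv2.resize(im[170:242,245:348],(800,560),interpolation=2)[:320]]))
E
```

```text
[451.27870114 -82.418569   182.36747127] [1.79989859e+02 1.44043764e-03 9.23474627e+01]
```

View pics/m5.png

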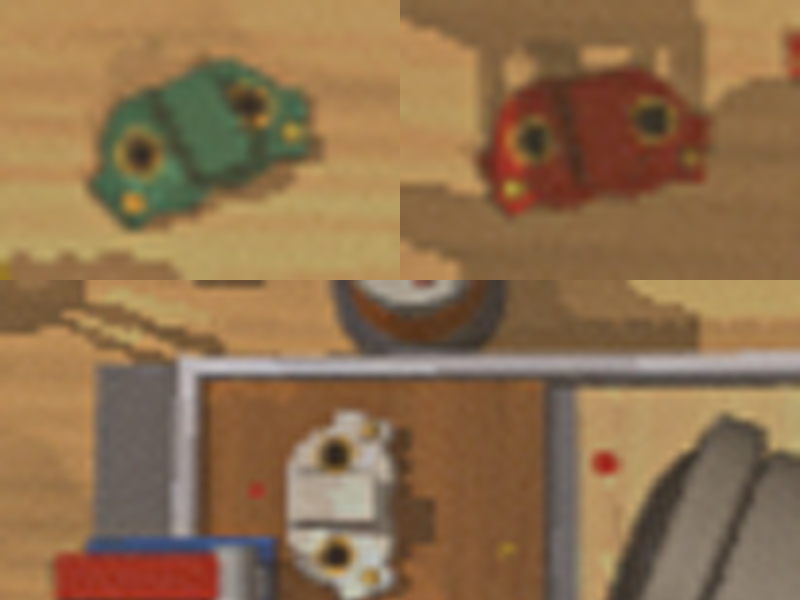

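White lies flat on the board; green and red are unmoved (same eye pixels). Now green.

>>> step_arm:
  deltas: [9.8,-28.7,0,-6.7,60,9.8,-28.7,0,-6.7,60,9.8,-28.7,0,-6.7,60,9.8,-28.7,0,-6.7,60,9.8,-28.7,0,-6.7,60,9.8,-28.7,0,-6.7,60,9.8,-28.7,0,-6.7,60,9.8,-28.7,0,-6.7,60,9.8,-28.7,0,-6.7,60,9.8,-28.7,0,-6.7,60]

```text
time: 46.8
tool_pos: [549.5, -370.7, 182.2]
tcp_rot: [-3.141, 0.0, 0.438]
contact_force: [0.5, -0.3, 0.3]
grip_width: 60.2
finger_force: 0.0
```

>>> step_arm:
  deltas: [0,0,-35,0,60,0,0,-40,0,60,0,0,-35,0,60,0,0,-28,0,60,0,0,-18,0,60,0,0,-10,0,60,0,0,-3,0,60,0,0,0,0,60,0,0,0,0,60,0,0,0,0,60]

```text
time: 48.05
tool_pos: [549.5, -370.1, 14.0]
tcp_rot: [3.14, -0.0, 0.442]
contact_force: [0.8, -0.7, -0.5]
grip_width: 60.2
finger_force: 0.0
```

>>> step_arm:
  deltas: [0,0,0,0,40,0,0,0,0,30,0,0,0,0,15,0,0,0,0,15,0,0,0,0,15,0,0,0,0,15,0,0,0,0,15,0,0,0,0,15,0,0,0,0,15,0,0,0,0,15]

```text
time: 49.3
tool_pos: [549.2, -369.9, 13.3]
tcp_rot: [3.142, -0.0, 0.441]
contact_force: [-0.3, 0.1, -0.1]
grip_width: 22.0
finger_force: 30.0
```

Green held. Placing it at the -x rear spot (483,40), which stays clear of the sprayer.

>>> step_arm:
  deltas: [0,0,5,0,15,0,0,15,0,15,0,0,30,0,15,0,0,45,0,15,0,0,40,0,15,0,0,15,0,15,-5,25,0,5,15,-5,32,0,5,15,-5,34,0,5,15,-5,34,0,5,15]

```text
time: 50.55
tool_pos: [528.5, -243.6, 162.6]
tcp_rot: [-3.14, 0.0, 0.793]
contact_force: [0.7, -0.6, -0.6]
grip_width: 21.8
finger_force: 30.0
```

>>> step_arm:
  deltas: [-5,34,0,5,15,-5,34,0,5,15,-5,34,0,5,15,-5,34,0,5,15,-5,34,0,5,15,-5,34,0,5,15,-5,34,0,5,15,-5,34,0,5,15,-5.7,34,0,7.1,15,0,13,0,0,15]

```text
time: 51.8
tool_pos: [482.6, 75.6, 162.9]
tcp_rot: [-3.14, -0.0, 1.614]
contact_force: [0.2, -0.6, -0.2]
grip_width: 21.7
finger_force: 30.0
```

```bash
python3 - <<'E'
from h import *
o=get_obs();print(o["tool_pos"],np.degrees(o["tcp_rot"])[2],o["grip_width"],o["finger_force"])
E
```

```text
[482.63543854  75.55134301 162.90231268] 92.48362888849263 21.696444614803262 29.998845756053925
```

>>> step_arm:
  deltas: [0,-18,0,0,15,0.5,-18,-15,0,15,0,0,-25,0,15,0,0,-25,0,15,0,0,-15,0,15,0,0,-10,0,15,0,0,-6,0,15,0,0,-3,0,15,0,0,0,0,15,0,0,0,0,15]

```text
time: 53.05
tool_pos: [484.3, 38.1, 64.7]
tcp_rot: [3.141, 0.0, 1.613]
contact_force: [-0.7, 0.5, -0.7]
grip_width: 21.9
finger_force: 30.0
```

>>> step_arm:
  deltas: [0,0,-1.2,0,15,0,0,0,0,24,0,0,0,0,35,0,0,0,0,45,0,0,0,0,45,0,0,15,0,45,0,0,30,0,45,0,0,40,0,45,0,0,35,0,45,0,0,0,0,45]

```text
time: 54.3
tool_pos: [485.6, 38.0, 185.7]
tcp_rot: [3.136, 0.001, 1.613]
contact_force: [0.7, 0.2, -0.2]
grip_width: 45.4
finger_force: 0.0
```

```bash
python3 - <<'E'
from h import *
im=snap("top","t6",(240,170,350,245),4)
cr=lambda x0,y0,x1,y1:cv2.resize(im[y0:y1,x0:x1],(400,280),interpolation=cv2.INTER_CUBIC)
old=cv2.imread("pics/t5_full.png")
print("diff red", np.abs(im.astype(int)-old)[240:262,395:428].mean())
k=hsv(im)[240:264,396:426]; m=((k[...,2]<60)).astype(np.uint8)
n,l,s,c=cv2.connectedComponentsWithStats(m); print([(c[i]+[396,240],s[i,4]) for i in range(1,n)])
for r in blobs(im,"red",(392,230,460,268)): print(*r)
E
```

```text
diff red 10.212580348943986
[(array([416., 249.]), np.int32(1)), (array([404., 251.]), np.int32(1))]
```

Red is unmoved (eyes still at (404,251) and (416,249)).

>>> step_arm:
  deltas: [-7.1,-35.4,0,-8.1,60,-7.1,-35.4,0,-8.1,60,-7.1,-35.4,0,-8.1,60,-7.1,-35.4,0,-8.1,60,-7.1,-35.4,0,-8.1,60,-7.1,-35.4,0,-8.1,60,-7.1,-35.4,0,-8.1,60,-7.1,-35.4,0,-8.1,60,-7.1,-35.4,0,-8.1,60,-7.1,-35.4,0,-8.1,60]

```text
time: 55.6
tool_pos: [412.1, -316.5, 181.4]
tcp_rot: [-3.139, 0.002, 0.194]
contact_force: [-0.0, -0.5, -0.6]
grip_width: 60.0
finger_force: 0.0
```

>>> step_arm:
  deltas: [0,0,-35,0,60,0,0,-40,0,60,0,0,-35,0,60,0,0,-28,0,60,0,0,-18,0,60,0,0,-10,0,60,0,0,-3,0,60,0,0,0,0,60,0,0,0,0,60,0,0,0,0,60]

```text
time: 56.85
tool_pos: [413.3, -316.1, 14.7]
tcp_rot: [3.141, -0.001, 0.199]
contact_force: [-0.9, 0.5, 0.4]
grip_width: 59.7
finger_force: 0.0
```

Grip slightly higher this time (z ≈ 16), to clear the sprayer cap when placing.

>>> step_arm:
  deltas: [1,0,1.5,0,40,0,0,0,0,30,0,0,0,0,15,0,0,0,0,15,0,0,0,0,15,0,0,0,0,15,0,0,0,0,15,0,0,0,0,15,0,0,0,0,15,0,0,0,0,15]

```text
time: 58.1
tool_pos: [414.0, -315.9, 15.6]
tcp_rot: [3.142, 0.0, 0.199]
contact_force: [0.2, 0.2, -0.5]
grip_width: 21.6
finger_force: 30.0
```

>>> step_arm:
  deltas: [0,0,5,0,15,0,0,15,0,15,0,0,30,0,15,0,0,45,0,15,0,0,40,0,15,0,0,15,0,15,8,18,0,4,15,10,24,0,5.5,15,10,24,0,5.5,15,10,24,0,5.5,15]

```text
time: 59.35
tool_pos: [451.6, -223.3, 163.7]
tcp_rot: [-3.138, 0.001, 0.563]
contact_force: [-0.4, -0.3, -0.5]
grip_width: 21.7
finger_force: 30.0
```

```bash
python3 - <<'E'
from h import *
o=get_obs();print(o["tool_pos"],np.degrees(o["tcp_rot"])[2],o["grip_width"],o["finger_force"])
print("to go",np.array([567,42.5])-o["tool_pos"][:2],92.4-np.degrees(o["tcp_rot"])[2])
E
```

```text
[ 451.58893522 -223.33711574  163.74810622] 32.24253452048021 21.729492691380116 29.99900847673416
to go [115.41106478 265.83711574] 60.15746547951979
```

>>> step_arm:
  deltas: [14.4,33,0,7.4,15,14.4,33,0,7.4,15,14.4,33,0,7.4,15,14.4,33,0,7.4,15,14.4,33,0,7.4,15,14.4,33,0,7.4,15,14.4,33,0,7.4,15,14.4,33,0,7.4,15,0,0,0,0,15,0,0,0,0,15]

```text
time: 60.6
tool_pos: [566.1, 38.6, 164.2]
tcp_rot: [-3.139, -0.0, 1.591]
contact_force: [-0.5, -0.1, -1.0]
grip_width: 21.7
finger_force: 30.0
```

```bash
python3 - <<'E'
from h import *
o=get_obs();print(o["tool_pos"],np.degrees(o["tcp_rot"])[2],o["grip_width"],o["finger_force"])
E
```

```text
[566.06237871  38.55972947 164.17116293] 91.14083761339049 21.728969300018427 29.999524354934692
```

>>> step_arm:
  deltas: [0.5,2.5,-15,1.2,15,0,0,-25,0,15,0,0,-25,0,15,0,0,-14,0,15,0,0,-9,0,15,0,0,-6,0,15,0,0,-3,0,15,0,0,-1.5,0,15,0,0,0,0,15,0,0,0,0,15]

```text
time: 61.85
tool_pos: [567.9, 40.6, 67.4]
tcp_rot: [3.141, 0.0, 1.611]
contact_force: [0.1, 0.1, -1.1]
grip_width: 21.5
finger_force: 30.0
```

>>> step_arm:
  deltas: [0,0,-0.7,0,15,0,0,0,0,24,0,0,0,0,35,0,0,0,0,45,0,0,0,0,45,0,0,15,0,45,0,0,30,0,45,0,0,40,0,45,0,-5,35,0,45,0,-20,0,0,45]

```text
time: 63.1
tool_pos: [569.5, 15.8, 190.7]
tcp_rot: [3.134, 0.001, 1.613]
contact_force: [0.2, -0.8, 0.2]
grip_width: 45.2
finger_force: 0.0
```

>>> step_arm:
  deltas: [-10,-35,0,0,30,-10,-35,0,0,15,-10,-35,0,0,0,-10,-35,0,0,0,-10,-35,0,0,0,-10,-35,0,0,0,0,0,0,0,0,0,0,0,0,0,0,0,0,0,0,0,0,0,0,0]

```text
time: 64.35
tool_pos: [508.0, -193.6, 186.4]
tcp_rot: [3.141, -0.0, 1.612]
contact_force: [1.0, -0.1, -0.8]
grip_width: 0.6
finger_force: 0.0
```

```bash
python3 - <<'E'
from h import *
o=get_obs();print(o["tool_pos"],np.degrees(o["tcp_rot"]))
im=snap("top","t7",(240,150,350,245),5); s=snap("side","s7",(255,130,385,250),5)
cv2.imwrite("pics/m7.png",np.hstack([cv2.resize(im[150:245,245:340],(400,400),interpolation=2),cv2.resize(s[140:240,260:360],(400,400),interpolation=2)]))
# sprayer cap: dark blob
for n,I,b in (("top",im,(285,150,312,175)),("side",s,(328,158,352,180))):
    x0,y0,x1,y1=b;m=(I[y0:y1,x0:x1].max(2)<75).astype(np.uint8);k,l,st,c=cv2.connectedComponentsWithStats(m)
    i=1+st[1:,4].argmax();print(n,c[i]+[x0,y0],st[i])
E
```

```text
[ 507.95811931 -193.59222638  186.44470144] [ 1.79994630e+02 -4.87139060e-03  9.23718674e+01]
top [297.59459459 161.16216216] [ 8  7 10 10 74]
side [343.71554252 168.29325513] [  5   0  19  22 341]
```

View pics/m7.png

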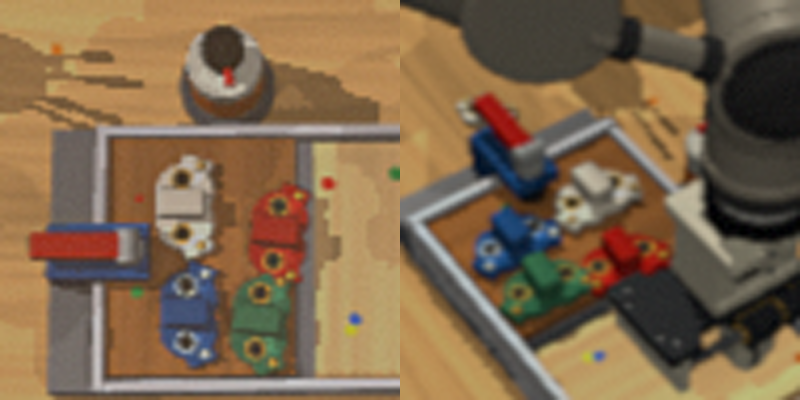

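All four masks are face up on the board and the lever is closed. Red (eyes (280,207) and (272,267) in the crop) sits further back than planned, near the board's rear edge, so I'll measure it.

```bash
python3 - <<'E'
from h import *
im=cv2.imread("pics/t7_full.png")
th=np.radians(2.37);R=np.array([[np.cos(th),-np.sin(th)],[np.sin(th),np.cos(th)]])
E={"white":((182,178),(181,234)),"blue":((186,285),(181,342)),"red":((280,207),(272,267)),"green":((260,292),(256,348))}
g=im.max(2).astype(float)
for k,pts in E.items():
    W=[]
    for p in pts:
        x,y=245+(p[0]+.5)*95/400-.5,150+(p[1]+.5)*95/400-.5
        xs,ys=np.meshgrid(range(round(x)-2,round(x)+3),range(round(y)-2,round(y)+3));w=np.clip(90-g[ys,xs],0,None)
        q=((w*xs).sum()/w.sum(),(w*ys).sum()/w.sum()) if w.sum()>0 else (x,y)
        W.append(onz("top",q,58.5)[:2])
    W=np.array(W);b=(W-[529.7,83.8])@R;d=b[0]-b[1]
    print(k,"board",b.mean(0).round(1),"dist",np.linalg.norm(d).round(1),"ang",np.degrees(np.arctan2(d[1],d[0])).round(1),"world",W.mean(0).round(1))
print("cap",onz("top",(297.6,161.2),130))
E
```

```text
white board [39.2 13.7] dist 44.0 ang 0.9 world [568.3  99.1]
blue board [-45.9  10.4] dist 45.3 ang -0.2 world [483.4  92.3]
red board [ 16.7 -60.1] dist 44.0 ang -5.7 world [548.8  24.4]
green board [-52.6 -45.9] dist 44.4 ang -4.7 world [479.   35.8]
cap [677.44748798  68.10969792 130.        ]
```

Red has been knocked to board (17,-60), beyond the 54 mm limit. Regrasping it and putting it at (37,-43).

>>> step_arm:
  deltas: [4,22,0,-0.6,50,4,22,0,-0.6,50,4,22,0,-0.6,50,4,22,0,-0.6,50,4,22,0,-0.6,50,4,22,0,-0.6,50,4,22,0,-0.6,50,4,22,0,-0.6,50,4,22,0,-0.6,50,4,20,0,-0.3,50]

```text
time: 65.7
tool_pos: [547.8, 24.7, 186.5]
tcp_rot: [3.141, -0.0, 1.512]
contact_force: [-0.1, 0.5, -0.2]
grip_width: 49.9
finger_force: 0.0
```

>>> step_arm:
  deltas: [0.5,0,-25,0,50,0,0,-30,0,50,0,0,-25,0,50,0,0,-15,0,50,0,0,-5,0,50,0,0,0,0,50,0,0,0,0,50,0,0,0,0,50,0,0,0,0,50,0,0,0,0,50]

```text
time: 66.95
tool_pos: [548.3, 23.6, 86.6]
tcp_rot: [3.141, 0.0, 1.511]
contact_force: [-0.3, 0.5, 0.5]
grip_width: 50.1
finger_force: 0.0
```

```bash
python3 - <<'E'
from h import *
o=get_obs();print(o["tool_pos"],np.degrees(o["tcp_rot"])[2],o["grip_width"])
s=capture("side")[:,:,::-1];u,v=map(int,proj("side",(549,24,60)))
t=capture("top")[:,:,::-1]
cv2.imwrite("pics/r8.png",cv2.resize(s[v-28:v+28,u-40:u+40],(640,448),interpolation=2))
E
```

```text
[548.27606834  23.59164585  86.5748805 ] 86.59462783429356 50.146072060284496
```

View pics/r8.png

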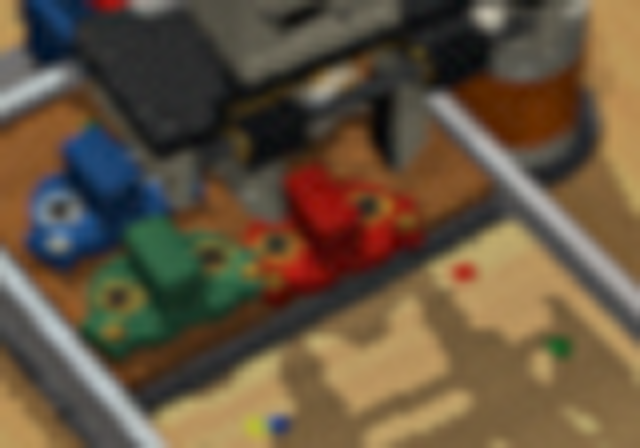

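Red's ridge (about (320,200)) lies between the two fingers; red and green only touch at the ears. Gripping.

>>> step_arm:
  deltas: [0,0,-10,0,50,0,0,-8,0,50,0,0,-4,0,50,0,0,0,0,35,0,0,0,0,25,0,0,0,0,15,0,0,0,0,15,0,0,0,0,15,0,0,0,0,15,0,0,0,0,15]

```text
time: 68.3
tool_pos: [548.3, 23.6, 64.7]
tcp_rot: [3.141, 0.0, 1.511]
contact_force: [-0.7, -0.9, 3.5]
grip_width: 21.4
finger_force: 30.0
```

>>> step_arm:
  deltas: [0,0,5,0,15,0,0,10,0,15,0,0,15,0,15,5,3,0,1.5,15,5,5,0,1.5,15,5,5,0,1.5,15,4,4.5,0,1.2,15,0,0,0,0,15,0,0,0,0,15,0,0,0,0,15]

```text
time: 69.55
tool_pos: [567.1, 41.0, 94.4]
tcp_rot: [-3.142, 0.0, 1.611]
contact_force: [0.0, -0.6, -0.2]
grip_width: 21.3
finger_force: 30.0
```

Held. Lower to 65.3, release, retreat and check.

>>> step_arm:
  deltas: [0,0,-12,0,15,0,0,-9,0,15,0,0,-5,0,15,0,0,-2.5,0,15,0,0,0,0,15,0,0,0,0,15,0,0,-0.7,0,15,0,0,0,0,15,0,0,0,0,24,0,0,0,0,35]

```text
time: 70.8
tool_pos: [567.4, 41.1, 65.4]
tcp_rot: [3.141, 0.0, 1.611]
contact_force: [0.8, -0.3, 0.4]
grip_width: 29.9
finger_force: 0.0
```

>>> step_arm:
  deltas: [0,0,0,0,45,0,0,0,0,45,0,0,15,0,45,0,0,30,0,45,0,0,40,0,45,0,0,30,0,45,-5,-35,0,0,20,-10,-50,0,0,0,-10,-50,0,0,0,-10,-50,0,0,0]

```text
time: 72.05
tool_pos: [532.0, -145.4, 181.6]
tcp_rot: [3.14, 0.001, 1.611]
contact_force: [1.1, 0.7, 0.6]
grip_width: 9.7
finger_force: 0.0
```

```bash
cat > eyes.py <<'E'
from h import *
im=snap("top","t9",(240,150,350,245),5)
th=np.radians(2.37);R=np.array([[np.cos(th),-np.sin(th)],[np.sin(th),np.cos(th)]])
h=hsv(im);sub=slice(180,242),slice(262,330)
m=(im.max(2)<62)[sub].astype(np.uint8)
n,l,s,c=cv2.connectedComponentsWithStats(m)
for i in range(1,n):
    if 1<=s[i,4]<25:
        p=c[i]+[262,180];w=onz("top",p,58.5)[:2];print(p.round(1),s[i,4],((w-[529.7,83.8])@R).round(1))
for k,b in (("red",(285,180,325,240)),("green",(285,200,325,242)),("blue",(275,200,310,242))):
    for r in blobs(im,k,b,z=60): print(*r)
E
python3 eyes.py; python3 -c "
from plant import *
print(get_obs()['tool_pos'],get_obs()['tcp_rot'])"
```

```text
[288. 192.] 1 [61.1 13. ]
[305.  192.5] 2 [ 58.9 -43.6]
[288. 205.] 1 [17.1 12.9]
[305.  205.5] 2 [ 14.9 -43.4]
[265. 216.] 1 [-18.9  88.5]
[289. 217.] 1 [-23.    9.5]
[306.5 219. ] 2 [-30.3 -48.1]
[289. 231.] 1 [-69.3   9.4]
[305.  232.5] 2 [-74.8 -42.9]
red [306.  198.1] (568.3, 40.1) (81, 43) 1.9
green [306.7 225.9] (478.5, 34.2) (79, 41) -4.4
blue [289.7 224.6] (481.5, 89.6) (76, 36) 2.3
[ 531.00412792 -151.19269844  181.48958115] [3.14069639 0.00419625 1.60794849]
```

All masks are on the board: white (39,13), red (37,-43), blue (-46,10), green (-52,-45). Now the sprayer cap at (678,68).

>>> step_arm:
  deltas: [14.7,21.9,0,0,0,14.7,21.9,0,0,0,14.7,21.9,0,0,0,14.7,21.9,0,0,0,14.7,21.9,0,0,0,14.7,21.9,0,0,0,14.7,21.9,0,0,0,14.7,21.9,0,0,0,14.7,21.9,0,0,0,14.7,21.9,0,0,0]

```text
time: 73.35
tool_pos: [679.7, 76.1, 181.4]
tcp_rot: [3.141, 0.0, 1.611]
contact_force: [0.5, -0.9, 0.2]
grip_width: 0.5
finger_force: 0.0
```

>>> step_arm:
  deltas: [0,0,-15,0,0,0,0,-15,0,0,0,0,-10,0,0,0,0,-5,0,0,0,0,0,0,0,0,0,0,0,0,0,0,0,0,0,0,0,0,0,0,0,0,0,0,0,0,0,0,0,0]

```text
time: 74.6
tool_pos: [679.2, 75.2, 135.3]
tcp_rot: [3.141, 0.0, 1.611]
contact_force: [0.4, 0.3, 0.1]
grip_width: 0.3
finger_force: 0.0
```

>>> step_arm:
  deltas: [-1,-4,0,0,0,0,-3,0,0,0,0,0,0,0,0,0,0,-4,0,0,0,0,-4,0,0,0,0,-3,0,0,0,0,-2,0,0,0,0,-1,0,0,0,0,0,0,0,0,0,0,0,0]

```text
time: 75.85
tool_pos: [678.4, 68.1, 122.3]
tcp_rot: [3.14, 0.0, 1.611]
contact_force: [-1.8, -0.5, 8.3]
grip_width: 0.4
finger_force: 3.7
```

>>> step_arm:
  deltas: [0,0,-1,0,0,0,0,0,0,0,0,0,0,0,0,0,0,4,0,0,0,0,8,0,0,0,0,20,0,0,0,0,30,0,0,-10,-30,0,0,0,-25,-50,0,0,0,-25,-50,0,0,0]

```text
time: 77.1
tool_pos: [617.2, -62.7, 181.7]
tcp_rot: [-3.141, -0.0, 1.612]
contact_force: [0.9, -1.8, 1.0]
grip_width: 0.5
finger_force: 0.0
```

>>> step_arm:
  deltas: [-25,-50,0,0,0,-25,-50,0,0,0,0,0,0,0,0,0,0,0,0,0,0,0,0,0,0,0,0,0,0,0,0,0,0,0,0,0,0,0,0,0,0,0,0,0,0,0,0,0,0,0]

```text
time: 78.35
tool_pos: [568.2, -161.9, 182.3]
tcp_rot: [3.141, 0.0, 1.611]
contact_force: [1.6, 0.1, 0.7]
grip_width: 0.4
finger_force: 0.0
```

```bash
python3 eyes.py; python3 - <<'E'
import cv2
cv2.imwrite("pics/f.png",cv2.imread("pics/t9.png"))
E
```

```text
[287.7 192.3] 3 [60.  14.1]
[305.  192.5] 2 [ 58.9 -43.6]
[287.5 205. ] 2 [17.1 14.6]
[305.  205.5] 2 [ 14.9 -43.4]
[262.5 217. ] 2 [-22.2  96.7]
[265. 216.] 1 [-18.9  88.5]
[289. 217.] 1 [-23.    9.5]
[306.5 219. ] 2 [-30.3 -48.1]
[287. 227.] 1 [-56.1  16. ]
[291. 227.] 1 [-56.2   2.9]
[289. 231.] 1 [-69.3   9.4]
[305. 232.] 1 [-73.1 -42.9]
red [306.1 198.2] (568.3, 40.1) (81, 43) 1.9
green [306.7 226. ] (478.5, 34.2) (79, 41) -4.4
blue [289.7 224.8] (483.1, 89.7) (79, 36) 2.3
```

View pics/f.png

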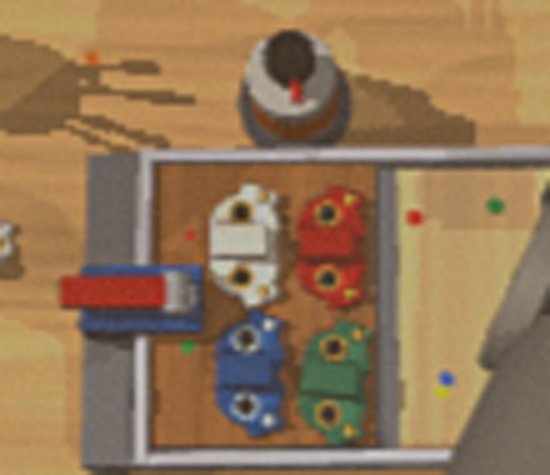

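The picture shows all four masks flat and separate on the clamped board, the lever closed, and the cap up at (290,57). Handing in.

```bash
python3 -c "
from plant import *
print(close_job())"
```

```text
the job is handed in; nothing more can be done
None
```

I've handed the job in, though no verdict came back: the board is home and clamped with the lever folded, all four masks (white, red, blue, green) lie face up and apart on it after I re-placed a knocked red one, and the sprayer cap was pressed fully and released.

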